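Load a slide carrier under the hood of a bench slide reader

TASK

Swing the reader's hood up past the point where its spring takes over, so that it stays fully open by itself. Then take the aluminium slide carrier by its fin, lay it level in the stage's channel with the bevelled nose towards the clip, and press the nose under the sprung clip until it is fully home against the stop. Let go, leave the hood standing open, and leave the other things on the bench where they are.

Things in the scene. Friction and masses are not known exactly. Their poses are not given: they have to be found in the camera images.
- hinge (a point): Middle of the hood's hinge axis, 50 mm above the bench, on the slide reader (white bench machine, fixed; base top 45 mm high). Level axes of the reader: x from its front (the handle side, facing the robot's right) to the hinge at its back, y along the hinge, z up. From here the base runs from x = -180 to +30 mm, y +-100 mm (strut to +116). The hood turns about this y axis: its front goes up, then back over the hinge.
- hood (a joint): Hood angle, rad: 0 shut, 1.80 fully open (end stop). White box, open below, 173 mm from hinge to front, 184 wide, 60 high. Weight and an over-centre spring press it shut below about 1.05 rad and throw it open, damped, above about 1.3 (balance in between). Lifting at the bar takes 4 to 5 N at first, then less. Open, it leaves the stage free from above and in front.
- hood_bar (a point): Centre of the hood's handle: round steel bar 12 mm thick, 110 mm long along y, 94 mm free between its end arms, 36 mm gap to the hood's front panel. Shut, it is 215 mm in front of the hinge axis and 30 mm above it (80 mm above the bench), clear of the base and free below: push it up from below with tilted fingers or pinch it from above. Moves and turns with the hood.
- carrier_grip (a point): Centre of the grip fin on the loose slide carrier (aluminium, 0.08-0.15 kg): plate 85 (x) x 50 (y) x 6 mm, glass slide on its front half; fin 36 mm long in x, 12 thick in y, top 34 mm above the underside. Point: on the middle line, 20 mm above the underside, 54.5 mm behind the nose edge, 30.5 ahead of the square tail. x to the nose, bevelled on top to 2.5 mm over the last 12 mm; z up.
- home (a point): Where carrier_grip lies when the carrier is fully home, nose on the stop, flat on the stage; axes as hinge. The stage (50 mm above the bench) is 20 mm below it, from x = -70 to +54.5 mm (the stop's face, 17 mm high). Rails 5 mm high, 56 mm apart, from x = -60 to +30 mm make the channel. Lay the carrier with its grip over 22 mm short of here (x < -22 mm), then push to +x.
- clip_rod (a point): Centre of the clip's rod when empty: steel, 8 mm thick, 44 mm long across the channel, fixed to a sprung holder on top of the stop block; its underside is 3 mm above the stage and 15 mm before the stop's face (to the rod's middle). Axes as hinge.
- clip (a joint): Height in m by which the sprung clip rod is raised: 0 empty, about 0.003 with the carrier under it, at most 0.006. It is pressed down with 3.6 N empty, about 5 N with the carrier in. Pushing the nose under it takes about 4 to 8 N; the plate then stays by friction.
- dish: Bystander, loose, to be left alone: closed petri dish, clear, 92 mm across, 18 mm high. Origin: centre of its underside.
- oil: Bystander, loose, to be left alone: amber bottle, 36 mm across, 75 mm high. Origin: centre of its underside.
- slidebox: Bystander, loose, to be left alone: slide box, 100 x 85 x 36 mm. Origin: centre of its underside.
- tipbox: Bystander, loose, to be left alone: pipette tip box, 120 x 80 x 53 mm. Origin: centre of its underside.
- meter: Bystander, loose, to be left alone: hand-held multimeter lying on its back, 150 x 75 x 36 mm. Origin: centre of its underside.
- marker: Bystander, loose, to be left alone: capped marker pen lying down, 123 mm long, 16 mm thick. Origin: centre of its underside.
- filter: Bystander, loose, to be left alone: black filter ring lying flat, 44 mm across, 8 mm high. Origin: centre of its underside.
There are look-alikes about, which are no part of the job. Of the things that look like the part that bears carrier_grip, the largest one is meant.

How it is judged:
By the outcome, as a careful person would: the job done as asked, in the order asked, and still so for the second after the job is handed in, with the robot touching nothing.
It also fails if it takes over 70 s, if anything falls off the work surface, if the arm or the gripper's body presses on something with over 40 N, if the wrist force passes 120 N, or if a joint passes its speed limit or range.

ROBOT

A 6-joint arm with a two-finger parallel gripper is mounted at the origin on the work surface. World frame = base frame: x ahead of the robot, y to its left, z up, the work surface at z = 0. Lengths are in m, angles in rad, forces in N, time in s.
With the tool pointing down it reaches from about 0.375 to 0.975 m from the base axis. Payload 3.8 kg.
Tool frame: the origin (TCP) lies midway between the tips of the shut fingers; the grasp point (between the pads) lies 19 mm behind it; z points along the fingers, y is the line along which they close (so a half turn about z gives the same grasp; the last joint's range is limited). The gripper opens to 85 mm and grips with 20 to 120 N. Pads are 22 mm wide; open, the fingers measure 114 mm over their backs; the gripper's body (76 mm by 85 mm) begins 54 mm behind the grasp point. The pads swing forward as they close: fully open they stand 13 mm farther back than shut.
Start: joints at [-1.261, 0.264, 1.604, -0, 1.274, -0.037], TCP at [0.229, -0.635, 0.231] pointing down, gripper open.
Joint ranges: [-2.63, 2.63], [-0.94, 2.18], [0.31, 2.57], [-1.31, 4.45], [0, 2.66], [-2.55, 2.55]. Speed limits (rad/s): [2.57, 2.57, 3.14, 3.14, 3.14, 3.14].

INTERFACE

Orientations are given as a unit quaternion [x, y, z, w].
In Python, from plant import state, get_image, calibration, hand_in, boxes_of, regions_of, spot_point gives the robot as it stands.
- The arm moves only by the tool step_arm, never from a script. Its argument "plan" is a list of rows, each an object with "linear": the shift along the tool's x, y, z as a fraction of full scale, a list of three; "turn": the turn, a rotation vector about the tool's x, y, z as a fraction of full scale, a list of three; "jaw": the opening, from -1 (shut) to 1 (fully open). A call has 1 to 10 rows; each row shifts and turns the commanded pose from where the row before left it, along the tool's axes as they then stand; what a row does not reach is not made up. Full scale, the value 1, is 0.03 m for a shift and 0.12 rad for a turn. A row lasts 1/12 s, in which the tool goes at most 41.7 mm and 7.16 degrees, less where a joint would pass 70% of its speed; a pose out of reach is approached as far as the arm can. A call with a number of a shift or a turn outside -1 to 1 is refused whole. A call with a gripper value outside its range is refused whole. The fingers move at their own pace and stop on an object; "newtons" is the grip in N (left out, the last holds). Time passes only in rows, so rows that do not move let the fingers close. It gives the time, the measured TCP pose, the force, the opening and the grip force at its end, in the units of the state.
- state(): the state, without advancing time (a new reading comes with each control period).
- get_image(name): name is "side" or "top" or "wrist"; returns the picture (420x560x3 uint8, red, green, blue); there is no depth.
- calibration(name): a dict with "camera_matrix" (3x3 intrinsics, pixels), "distortion" ([k1, k2, p1, p2, k3] as OpenCV has them; the pictures are not rectified), "xyz" and "attitude" of the camera in the world. Camera axes: x right, y up, looking along -z (the intrinsics and any distortion apply to the point x, -y, -z); pixel columns grow to the right and rows downward; lengths in m; the calibration is good to about 2 mm. A picture is of the moment at which its call begins: read the wrist's pose just before it. calibration takes no time and is no camera call; for the wrist camera it gives the pose at the moment of the call.
- hand_in(): hands the job in; it is judged then, once.
Trained networks look in the newest picture that a camera, given by its name, has taken for a name from the list of things; names that differ only in an ending like _2 or _b are one class to them, and where a whole thing is asked for, a point or a joint stands for the part that bears it (a point fixed in the world has none). Each returns a list of dicts, best first, with "conf" (0 to 1); they miss things now and then, are a little off and sometimes report something else, mostly with a low value. They report only what shows in the picture. A call takes as long as a camera call. They do not tell look-alikes from the thing itself.
- boxes_of(camera, name): "box" ([left, top, right, bottom] in pixels, round what is visible of it).
- regions_of(camera, name): "pixels" (420x560 bool, what is visible of it) and "box" ([left, top, right, bottom] in pixels, round what is visible of it).
- spot_point(camera, name): "xy" ([column, row] in pixels: a listed point, or the origin of a listed thing).
The state is a dict: "time_s": time; "joints": joint angles; "joint_vel": joint speeds; "joint_efforts": joint torques, N m; "ee_pos": TCP position; "ee_rot": TCP orientation; "force": force on the tool from outside, world axes, zero at the start; "wrist_torque": the same for the moment, N m; "width": finger opening in m; "grip_force": force on a finger pad.
Only numpy, scipy, OpenCV 4.12 (cv2) and the standard library are available. Lean on these libraries where they do the work, as an engineer would, in place of code of your own. Each camera call takes 0.05 s, during which the arm holds its last target. There are 200 camera calls.

## Working session

There is one attempt and no reset: what is moved stays moved. The work goes in short steps, Python scripts to look and compute and a tool call to move; the robot and the scene stay as the last step left them, time stands still between calls to the robot, and variables do not carry over. Pictures are saved under pics/ and viewed, at most 14 in all, crops included, and the job is handed in when it is done.

Besides the shell and the picture viewer there is one more tool, called after "Request:" by a JSON object that holds its "op" and its "data". step_arm: Moves the arm, as the interface text tells. Its arguments: {"type":"object","properties":{"plan":{"type":"array"},"newtons":{"type":"number"}},"required":["plan"]}

```bash
mkdir -p pics; cat > h.py <<'E'
import numpy as np, cv2
from plant import *
from scipy.spatial.transform import Rotation as R
def cam(n):
    c=calibration(n); return c
def Rm(c):
    a=np.array(c["attitude"]); return R.from_quat(a).as_matrix() if a.size==4 else a.reshape(3,3)
def ray(c,uv):
    p=cv2.undistortPoints(np.array([[uv]],float),np.array(c["camera_matrix"]),np.array(c["distortion"]))[0,0]
    d=Rm(c)@np.array([p[0],-p[1],-1]); return np.array(c["xyz"]),d
def onz(c,uv,z):
    o,d=ray(c,uv); return o+d*(z-o[2])/d[2]
def proj(c,P):
    q=Rm(c).T@(np.array(P)-c["xyz"]); q=np.array([[q[0],-q[1],-q[2]]])
    return cv2.projectPoints(q,np.zeros(3),np.zeros(3),np.array(c["camera_matrix"]),np.array(c["distortion"]))[0][0,0]
def tri(l):
    A=np.zeros((3,3));b=np.zeros(3);rs=[]
    for c,uv in l:
        o,d=ray(c,uv);d=d/np.linalg.norm(d);M=np.eye(3)-np.outer(d,d);A+=M;b+=M@o;rs.append((M,o))
    x=np.linalg.solve(A,b); return x,[float(np.linalg.norm(M@(x-o))) for M,o in rs]
def snap(n,f): 
    im=get_image(n); cv2.imwrite("pics/"+f,im[:,:,::-1]); return im
E
python3 - <<'E'
from h import *
a=snap("side","side0.png");b=snap("top","top0.png");snap("wrist","wrist0.png")
cs={n:cam(n) for n in("side","top","wrist")}
print({n:(np.round(c["xyz"],3),np.round(Rm(c)[:,2],2)) for n,c in cs.items()})
for n in("hinge","hood_bar","carrier_grip","home","clip_rod"):
    r={}
    for k in("side","top"):
        r[k]=spot_point(k,n); print(n,k,[(round(d["conf"],2),np.round(d["xy"],1).tolist()) for d in r[k]][:4])
    if r["side"] and r["top"]: print(tri([(cs[k],r[k][0]["xy"]) for k in r]))
print(state())
E
```

```text
{'side': (array([ 0.158, -1.173,  1.147]), array([-0.23, -0.71,  0.67])), 'top': (array([ 0.287, -0.012,  1.265]), array([-0.23, -0.01,  0.97])), 'wrist': (array([ 0.298, -0.611,  0.372]), array([0.27, 0.1 , 0.96]))}
hinge side []
hinge top [(0.57, [229.9, 211.2]), (0.28, [429.7, 303.1])]
hood_bar side [(0.7, [290.8, 205.1])]
hood_bar top [(0.73, [304.1, 216.8])]
(array([ 0.54277515, -0.05421515,  0.08604288]), [0.0004439110285905479, 0.00044391102859055593])
carrier_grip side [(0.85, [286.2, 266.8]), (0.61, [273.6, 240.7]), (0.61, [278.6, 184.8]), (0.52, [247.5, 285.7])]
carrier_grip top [(0.77, [362.1, 247.8]), (0.69, [430.2, 303.0]), (0.67, [366.1, 293.0]), (0.48, [318.1, 244.4])]
(array([ 0.47224033, -0.23847161,  0.02269602]), [0.0021745757437239537, 0.0021745757437239273])
home side [(0.87, [281.5, 183.3])]
home top []
clip_rod side []
clip_rod top []
{'time_s': 0.65, 'joints': array([-1.26092690e+00,  2.63842289e-01,  1.60393555e+00, -2.70630873e-06,
        1.27369465e+00, -3.68774477e-02]), 'joint_vel': array([ 0.00071574, -0.00012406, -0.00119287, -0.0004011 , -0.00071846,
        0.00012185]), 'joint_efforts': array([-1.46015984e-03, -5.14750957e+01, -3.67543888e+01, -2.23555139e-04,
        9.28566660e-04,  1.34834301e-05]), 'ee_pos': array([ 0.22941325, -0.63485147,  0.23135352]), 'ee_rot': array([9.85008364e-01, 1.72506580e-01, 6.89411523e-06, 5.97026213e-05]), 'force': array([ 0.01891515, -0.37835671, -1.02283597]), 'wrist_torque': array([ 0.02381407,  0.02398673, -0.00592639]), 'grip_force': 0.0, 'width': 0.08551950913477319}
```

View pics/top0.png

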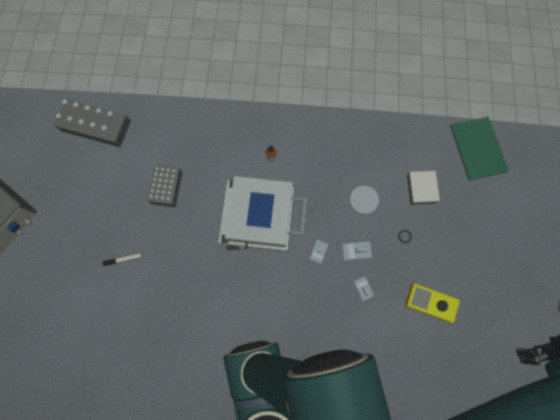

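View pics/side0.png

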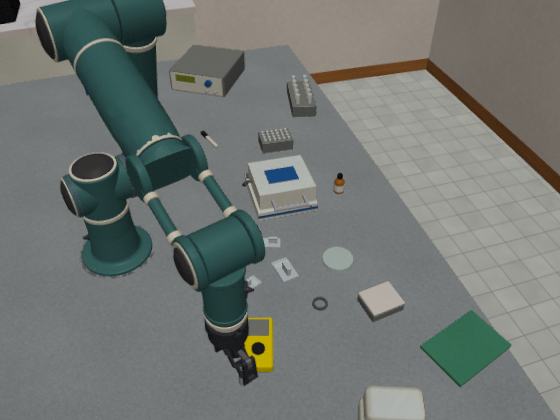

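Top view: reader around (258,213) with its handle at (304,216) facing −y; three carriers at (319,250), (357,250) and (364,289), the middle one looking largest; dish (364,199), meter (433,302). I'll zoom in for the yaw and the sizes.

```bash
python3 - <<'E'
from h import *
im=cv2.imread("pics/top0.png")
cv2.imwrite("pics/z0.png",cv2.resize(im[160:310,210:400],(760,600),interpolation=cv2.INTER_CUBIC))
c=cam("top");get_image("top")
for d in regions_of("top","carrier_grip"):
    ys,xs=np.nonzero(d["pixels"]); P=np.array([onz(c,p,0.006)[:2] for p in zip(xs,ys)])
    r=cv2.minAreaRect((P*1000).astype(np.float32)); print(round(d["conf"],2),np.round(d["box"]),np.round(r[0]),np.round(r[1]),round(r[2],1))
for u in [(291,179),(288,250),(234,178),(220,243)]: print(u,onz(c,u,.11))
d=regions_of("top","hood_bar")
for e in d: print(e["conf"],e["box"])
for n in ("dish","oil","filter","meter"):
    s=spot_point("top",n); print(n,[np.round(onz(c,e["xy"],0.0),3) for e in s[:1]])
E
```

```text
0.86 [342. 240. 372. 260.] [ 469. -226.] [50. 86.] 9.4
0.54 [354. 278. 376. 301.] [ 354. -252.] [63. 38.] 27.0
0.52 [312. 237. 328. 262.] [ 457. -108.] [39. 66.] 73.4
(291, 179) [ 0.64790613 -0.00777711  0.11      ]
(288, 250) [ 0.43928298 -0.01455139  0.11      ]
(234, 178) [0.63807144 0.15886086 0.11      ]
(220, 243) [0.44416924 0.17837432 0.11      ]
0.92 [224.4, 175.7, 307.6, 245.8]
dish [array([ 0.63, -0.24,  0.  ])]
oil [array([0.754, 0.065, 0.   ])]
filter [array([ 0.53 , -0.371,  0.   ])]
meter []
```

View pics/z0.png

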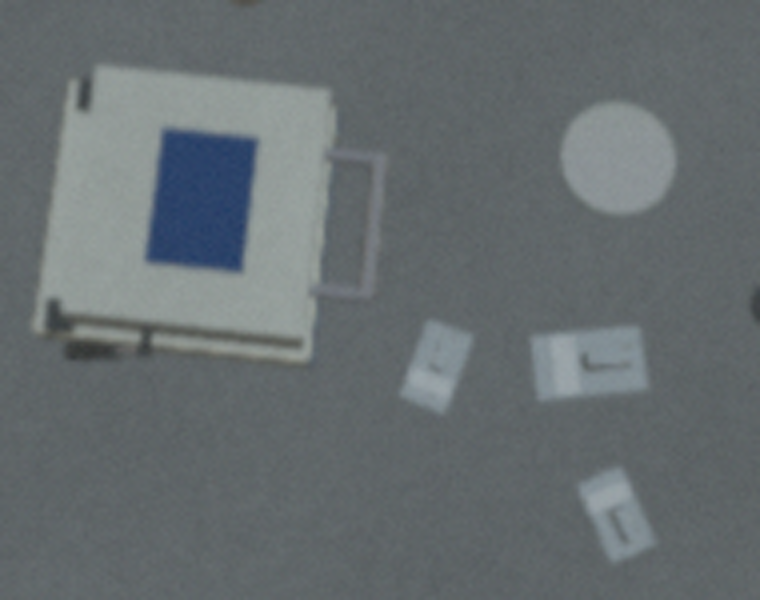

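The zoom shows the carrier at full-image (357,250) is the largest, 86 x 50 mm, with its glass (nose) towards the reader. The bar runs from (305.1,198.4) to (301.9,233.6). The hood hinges at the left, and the strut is at the bottom edge.

```bash
cat >> h.py <<'E'
def rel(target,graspz=None):
    """shift in tool axes, full-scale units, from present TCP to target TCP"""
    s=state(); T=R.from_quat(s["ee_rot"]).as_matrix(); return T.T@(np.array(target)-s["ee_pos"])/0.03
def yaw():
    T=R.from_quat(state()["ee_rot"]).as_matrix(); return np.degrees(np.arctan2(T[1,0],T[0,0]))
E
python3 - <<'E'
from h import *
c=cam("top")
a,b=onz(c,(305.1,198.4),.08),onz(c,(301.9,233.6),.08)
v=a-b; print(a,b,np.linalg.norm(v),np.degrees(np.arctan2(v[1],v[0])),(a+b)/2, onz(c,(304.1,216.8),.08))
# carrier spot
print(onz(c,(362.1,247.8),.02))
# hood top edges, h=.11 : front edge and blue panel edges
f=lambda u,v:onz(c,(210+u/4-.375,160+v/4-.375),.11)
for p,q in[((330,90),(320,340)),((95,66),(330,90)),((165,128),(150,262)),((256,138),(242,270)),((165,128),(256,138)),((150,262),(242,270))]:
    d=f(*p)-f(*q);print(np.round(f(*p),3),np.round(f(*q),3),np.degrees(np.arctan2(d[1],d[0])))
E
```

```text
[ 0.60050074 -0.05379347  0.08      ] [ 0.49414689 -0.05139679  0.08      ] 0.10638084850109754 -1.290939898290034 [ 0.54732381 -0.05259513  0.08      ] [ 0.54453726 -0.05449367  0.08      ]
[ 0.47482852 -0.2392971   0.02      ]
[ 0.639 -0.012  0.11 ] [ 0.455 -0.018  0.11 ] 1.9437271845743926
[0.644 0.161 0.11 ] [ 0.639 -0.012  0.11 ] 88.34309441778765
[0.601 0.106 0.11 ] [0.501 0.107 0.11 ] -0.7293203037796406
[0.598 0.039 0.11 ] [0.501 0.041 0.11 ] -1.1270228026742433
[0.601 0.106 0.11 ] [0.598 0.039 0.11 ] 87.94123075390944
[0.501 0.107 0.11 ] [0.501 0.041 0.11 ] 89.39089011716179
```

Request:
{"op": "step_arm", "data": {"plan": [{"linear":[0,0,0],"turn":[0,0,0.9],"jaw":1},{"linear":[0,0,0],"turn":[0,0,0.9],"jaw":1},{"linear":[0,0,0],"turn":[0,0,0.9],"jaw":1},{"linear":[0,0,0],"turn":[0,0,0.9],"jaw":1}]}}

```text
time_s: 1.33
ee_pos: [0.2294, -0.6348, 0.2313]
ee_rot: [0.999, -0.045, 0.0, -0.0]
force: [0.1, 0.2, 0.2]
width: 0.0853
grip_force: 0.0
```

Request:
{"op": "step_arm", "data": {"plan": [{"linear":[0,0,0],"turn":[0,0,-0.6],"jaw":0},{"linear":[0.51,-0.98,0],"turn":[0,0,0],"jaw":-0.25},{"linear":[0.51,-0.98,0],"turn":[0,0,0],"jaw":-0.25},{"linear":[0.51,-0.98,0],"turn":[0,0,0],"jaw":-0.25},{"linear":[0.51,-0.98,0],"turn":[0,0,0],"jaw":-0.25},{"linear":[0.51,-0.98,0],"turn":[0,0,0],"jaw":-0.25},{"linear":[0.51,-0.98,0],"turn":[0,0,0],"jaw":-0.25},{"linear":[0.51,-0.98,0],"turn":[0,0,0],"jaw":-0.25},{"linear":[0.51,-0.98,0],"turn":[0,0,0],"jaw":-0.25},{"linear":[0.51,-0.98,0],"turn":[0,0,0],"jaw":-0.25}]}}

```text
time_s: 2.17
ee_pos: [0.3711, -0.3706, 0.2315]
ee_rot: [1.0, -0.007, 0.0, 0.0]
force: [0.5, -0.4, -0.1]
width: 0.0317
grip_force: 0.0
```

Request:
{"op": "step_arm", "data": {"plan": [{"linear":[0.51,-0.98,0],"turn":[0,0,0],"jaw":-0.25},{"linear":[0.51,-0.98,0],"turn":[0,0,0],"jaw":-0.25},{"linear":[0.51,-0.98,0],"turn":[0,0,0],"jaw":-0.25},{"linear":[0.51,-0.98,0],"turn":[0,0,0],"jaw":-0.25},{"linear":[0.51,-0.98,0],"turn":[0,0,0],"jaw":-0.25},{"linear":[0.51,-0.98,0],"turn":[0,0,0],"jaw":-0.25},{"linear":[0.51,-0.98,0],"turn":[0,0,0],"jaw":-0.25},{"linear":[0.51,-0.98,0],"turn":[0,0,0],"jaw":-0.25},{"linear":[0.51,-0.98,0],"turn":[0,0,0],"jaw":-0.25},{"linear":[0,0,0],"turn":[0,0,0],"jaw":-0.25}]}}

```text
time_s: 3.0
ee_pos: [0.514, -0.1047, 0.2317]
ee_rot: [1.0, -0.004, 0.001, -0.001]
force: [0.1, 0.4, -0.4]
width: 0.0321
grip_force: 0.0
```

```bash
python3 - <<'E'
from h import *
im=snap("wrist","w1.png"); c=cam("wrist")
s=spot_point("wrist","hood_bar"); print([(e["conf"],e["xy"],onz(c,e["xy"],.08)) for e in s])
print(yaw(),state()["ee_pos"],c["xyz"],state()["joints"])
E
```

```text
[(0.74, [214.7, 159.9], array([ 0.54220667, -0.05548242,  0.08      ]))]
-0.5801049879144062 [ 0.51210068 -0.10831323  0.23134335] [ 0.5857178  -0.1083977   0.37325109] [-2.55730345e-01 -2.42411412e-02  1.92467993e+00 -4.67604278e-04
  1.24117315e+00  1.32534206e+00]
```

View pics/w1.png

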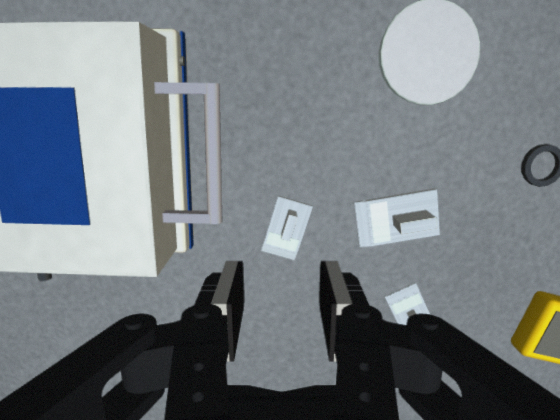

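Wrist view: bar from (212,85) to (216,220); the carrier is at (397,219) with its glass (nose) to the left; the smaller look-alikes are at (288,228) and (408,305).

```bash
python3 - <<'E'
from h import *
c=cam("wrist")
a,b=onz(c,(212.5,88),.08),onz(c,(215.5,218),.08);v=a-b
print(a,b,np.linalg.norm(v),np.degrees(np.arctan2(v[1],v[0])))
for p,q in[((358,202),(437,191)),((362,247),(440,235))]:
    A,B=onz(c,p,.003),onz(c,q,.003);d=A-B;print("car",A,B,np.linalg.norm(d),np.degrees(np.arctan2(d[1],d[0])))
# fin top
f=[onz(c,p,.034) for p in((393,218),(434,208),(436,214),(397,227))];print(np.mean([f[0],f[1]],0),f)
a,b=onz(c,(140,24),.11),onz(c,(157,275),.11);v=a-b;print("front",a,b,np.degrees(np.arctan2(v[1],v[0])))
m=(.5435,-.0545,.1);print("to above bar",rel((.5455,-.0545,.231)))
E
```

```text
[ 0.59598521 -0.05843148  0.08      ] [ 0.4932373  -0.05490919  0.08      ] 0.10280826898534054 -1.9633790782241143
car [ 0.48507333 -0.1887905   0.003     ] [ 0.49616165 -0.27041262  0.003     ] 0.08237184865047029 97.73624317196035
car [ 0.43502888 -0.19564753  0.003     ] [ 0.44775097 -0.27909931  0.003     ] 0.08441594377535831 98.66791096416841
[ 0.48205369 -0.23635935  0.034     ] [array([ 0.47722143, -0.21684992,  0.034     ]), array([ 0.48688594, -0.25586877,  0.034     ]), array([ 0.48084887, -0.25849114,  0.034     ]), array([ 0.46802532, -0.22148512,  0.034     ])]
front [ 0.63616262 -0.01808707  0.11      ] [ 0.45619792 -0.01157455  0.11      ] -2.0725005365163978
to above bar [ 1.09509394 -1.80495896  0.01054067]
```

Request:
{"op": "step_arm", "data": {"plan": [{"linear":[0.55,-0.88,0],"turn":[0,0,0.2],"jaw":-0.25},{"linear":[0.55,-0.88,0],"turn":[0,0,0],"jaw":-0.25},{"linear":[0,0,0],"turn":[0,0,0],"jaw":-0.25},{"linear":[0,0,0.95],"turn":[0,0,0],"jaw":-0.25},{"linear":[0,0,0.95],"turn":[0,0,0],"jaw":-0.25},{"linear":[0,0,0.95],"turn":[0,0,0],"jaw":-0.25},{"linear":[0,0,0.95],"turn":[0,0,0],"jaw":-0.25},{"linear":[0,0,0],"turn":[0,0,0],"jaw":-0.25}]}}

```text
time_s: 3.77
ee_pos: [0.5404, -0.0582, 0.111]
ee_rot: [1.0, -0.019, -0.006, -0.0]
force: [-1.5, 0.3, -0.8]
width: 0.0319
grip_force: 0.0
```

Request:
{"op": "step_arm", "data": {"plan": [{"linear":[0,0,0.6],"turn":[0,0,0],"jaw":-0.25},{"linear":[0,0,0.6],"turn":[0,0,0],"jaw":-0.25},{"linear":[0,0,0.6],"turn":[0,0,0],"jaw":-0.25},{"linear":[0,0,0],"turn":[0,0,0],"jaw":-0.25}]}}

```text
time_s: 4.1
ee_pos: [0.5436, -0.0583, 0.0613]
ee_rot: [1.0, -0.019, -0.003, -0.0]
force: [-1.3, -0.6, 0.3]
width: 0.0322
grip_force: 0.0
```

Request:
{"op": "step_arm", "data": {"plan": [{"linear":[0,0,0],"turn":[0,0,0],"jaw":-1},{"linear":[0,0,0],"turn":[0,0,0],"jaw":-1},{"linear":[0,0,0],"turn":[0,0,0],"jaw":-1}], "newtons": 25}}

```text
time_s: 4.35
ee_pos: [0.5446, -0.0505, 0.0632]
ee_rot: [1.0, -0.021, -0.002, -0.006]
force: [1.4, 28.1, -7.7]
width: 0.0109
grip_force: 27.9
```

Request:
{"op": "step_arm", "data": {"plan": [{"linear":[0,-0.26,-0.05],"turn":[0,0,0],"jaw":-1},{"linear":[0,-0.11,-0.6],"turn":[0,0,0],"jaw":-1},{"linear":[0,-0.16,-0.59],"turn":[0,0,0],"jaw":-1},{"linear":[0,-0.21,-0.58],"turn":[0,0,0],"jaw":-1},{"linear":[0,-0.26,-0.56],"turn":[0,0,0],"jaw":-1},{"linear":[0,-0.31,-0.53],"turn":[0,0,0],"jaw":-1},{"linear":[0,-0.35,-0.51],"turn":[0,0,0],"jaw":-1}], "newtons": 40}}

```text
time_s: 4.93
ee_pos: [0.546, -0.0084, 0.1671]
ee_rot: [1.0, -0.019, -0.002, 0.001]
force: [-2.9, 0.8, -8.1]
width: 0.0103
grip_force: 38.8
```

Request:
{"op": "step_arm", "data": {"plan": [{"linear":[0,-0.39,-0.47],"turn":[0,0,0],"jaw":-1},{"linear":[0,-0.43,-0.44],"turn":[0,0,0],"jaw":-1},{"linear":[0,-0.47,-0.4],"turn":[0,0,0],"jaw":-1},{"linear":[0,-0.5,-0.36],"turn":[0,0,0],"jaw":-1},{"linear":[0,-0.53,-0.32],"turn":[0,0,0],"jaw":-1},{"linear":[0,-0.55,-0.27],"turn":[0,0,0],"jaw":-1},{"linear":[0,-0.57,-0.22],"turn":[0,0,0],"jaw":-1}]}}

```text
time_s: 5.52
ee_pos: [0.5501, 0.0941, 0.2435]
ee_rot: [1.0, -0.019, -0.001, 0.002]
force: [-8.2, -4.0, 2.5]
width: 0.01
grip_force: 40.7
```

Request:
{"op": "step_arm", "data": {"plan": [{"linear":[0,-0.59,-0.17],"turn":[0,0,0],"jaw":-1},{"linear":[0,-0.6,-0.12],"turn":[0,0,0],"jaw":-1},{"linear":[0,-0.61,-0.07],"turn":[0,0,0],"jaw":-1},{"linear":[0,-0.61,-0.02],"turn":[0,0,0],"jaw":-1},{"linear":[0,-0.61,0.03],"turn":[0,0,0],"jaw":-1},{"linear":[0,-0.61,0.09],"turn":[0,0,0],"jaw":-1}]}}

```text
time_s: 6.02
ee_pos: [0.5557, 0.2048, 0.2515]
ee_rot: [1.0, -0.019, 0.001, -0.0]
force: [-3.8, -0.6, -1.5]
width: 0.0104
grip_force: 40.3
```

Request:
{"op": "step_arm", "data": {"plan": [{"linear":[0,-0.6,0.14],"turn":[0,0,0],"jaw":-1},{"linear":[0,-0.4,0.1],"turn":[0,0,0],"jaw":-1},{"linear":[0,0,0],"turn":[0,0,0],"jaw":-1},{"linear":[0,0,0],"turn":[0,0,0],"jaw":0},{"linear":[0,0,0],"turn":[0,0,0],"jaw":0},{"linear":[0,0,-0.6],"turn":[0,0,0],"jaw":0},{"linear":[0,0,-0.9],"turn":[0,0,0],"jaw":0},{"linear":[0,0,-0.9],"turn":[0,0,0],"jaw":0},{"linear":[0,0,-0.6],"turn":[0,0,0],"jaw":0}]}}

```text
time_s: 6.77
ee_pos: [0.5583, 0.2333, 0.3346]
ee_rot: [1.0, -0.019, 0.002, -0.0]
force: [0.3, 0.6, 0.9]
width: 0.0427
grip_force: 0.0
```

```bash
python3 - <<'E'
from h import *
snap("side","s2.png");snap("top","t2.png")
cs={n:cam(n) for n in("side","top")}
for n in("hinge","hood_bar","home","clip_rod","carrier_grip"):
    for k in cs:
        s=spot_point(k,n); print(n,k,[(round(d["conf"],2),np.round(d["xy"],1).tolist()) for d in s][:3])
a=cv2.imread("pics/s2.png")[120:270,200:350];b=cv2.imread("pics/t2.png")[140:290,190:340]
cv2.imwrite("pics/z2.png",np.hstack([cv2.resize(i,(400,400),interpolation=cv2.INTER_CUBIC) for i in(a,b)]))
print(state()["ee_pos"],state()["force"])
E
```

```text
hinge side [(0.72, [272.4, 172.1])]
hinge top [(0.66, [229.7, 210.5])]
hood_bar side [(0.78, [269.8, 109.1])]
hood_bar top [(0.61, [193.6, 190.1])]
home side [(0.91, [280.8, 184.5])]
home top [(0.69, [260.8, 212.1])]
clip_rod side []
clip_rod top [(0.59, [246.1, 210.6]), (0.34, [230.3, 210.6])]
carrier_grip side [(0.78, [289.0, 266.8]), (0.67, [249.5, 286.0]), (0.58, [270.4, 240.0])]
carrier_grip top [(0.85, [358.3, 246.7]), (0.82, [362.1, 292.8]), (0.71, [317.3, 248.2])]
[0.55666584 0.23422393 0.32990471] [-0.08276147  0.12761557 -0.43841422]
```

View pics/z2.png

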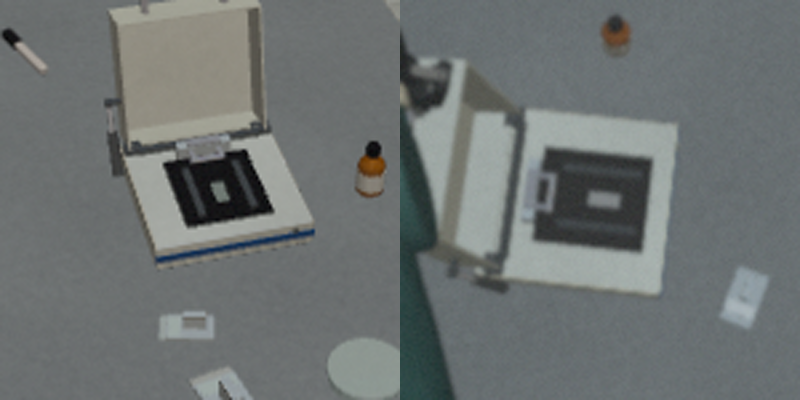

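Hood stands open. In the crop, the stage with its channel is free, the clip block is at the hinge side and the bench things have not moved.

Request:
{"op": "step_arm", "data": {"plan": [{"linear":[0,1,0],"turn":[0,0,0],"jaw":1},{"linear":[0,1,0],"turn":[0,0,0],"jaw":1},{"linear":[0,1,0],"turn":[0,0,0],"jaw":1},{"linear":[0,1,0],"turn":[0,0,0],"jaw":1},{"linear":[0,1,0],"turn":[0,0,0],"jaw":1},{"linear":[0,1,0],"turn":[0,0,0],"jaw":1},{"linear":[0,1,0],"turn":[0,0,0],"jaw":1},{"linear":[0,1,0],"turn":[0,0,0],"jaw":1},{"linear":[0,0.5,0],"turn":[0,0,0],"jaw":1},{"linear":[0,0,0],"turn":[0,0,0],"jaw":1}]}}

```text
time_s: 8.2
ee_pos: [0.5472, -0.0235, 0.3307]
ee_rot: [1.0, -0.02, -0.0, 0.001]
force: [-0.5, -0.1, 0.6]
width: 0.0852
grip_force: 0.0
```

```bash
python3 - <<'E'
from h import *
get_image("side");get_image("top");im=snap("wrist","w3.png")
cs={n:cam(n) for n in("side","top","wrist")}
for n,z in(("hinge",.05),("home",.07),("clip_rod",.057),("hood_bar",.25)):
    L=[]
    for k in cs:
        s=spot_point(k,n)
        if s: L.append((cs[k],s[0]["xy"]));print(n,k,round(s[0]["conf"],2),np.round(s[0]["xy"],1),np.round(onz(cs[k],s[0]["xy"],z),4))
    if len(L)>1: print(n,tri(L))
E
```

```text
hinge side 0.57 [272.2 173.8] [0.5437 0.1555 0.05  ]
hinge top 0.6 [232.1 210.2] [0.5546 0.1628 0.05  ]
hinge wrist 0.81 [124.  165.5] [0.5574 0.1605 0.05  ]
hinge (array([0.55319452, 0.16544562, 0.04023712]), [0.006359093484602443, 0.0037059376943587795, 0.002792562919241568])
home side 0.62 [278.2 182.9] [0.542  0.0792 0.07  ]
home top 0.58 [260.2 211.2] [0.5536 0.0763 0.07  ]
home wrist 0.66 [187.3 172. ] [0.5503 0.0822 0.07  ]
home (array([0.54877116, 0.0796541 , 0.06994824]), [0.006479032174543282, 0.00583504691521247, 0.002976372246732561])
clip_rod side 0.74 [276.4 178.7] [0.5473 0.1174 0.057 ]
clip_rod top 0.7 [248.7 213.5] [0.5468 0.111  0.057 ]
clip_rod wrist 0.67 [159.8 168.9] [0.5529 0.1167 0.057 ]
clip_rod (array([0.54886479, 0.11436013, 0.05775097]), [0.0025526794168074128, 0.0039966946060860575, 0.004631161333987643])
hood_bar side 0.63 [270.  112.8] [0.5575 0.2252 0.25  ]
hood_bar top 0.56 [191.7 189.6] [0.5564 0.2432 0.25  ]
hood_bar wrist 0.3 [452.3 216.7] [ 0.5472 -0.1297  0.25  ]
hood_bar (array([0.54112744, 0.06791551, 0.41559023]), [0.06521744755558165, 0.1345110393087441, 0.12940257644195846])
```

View pics/w3.png

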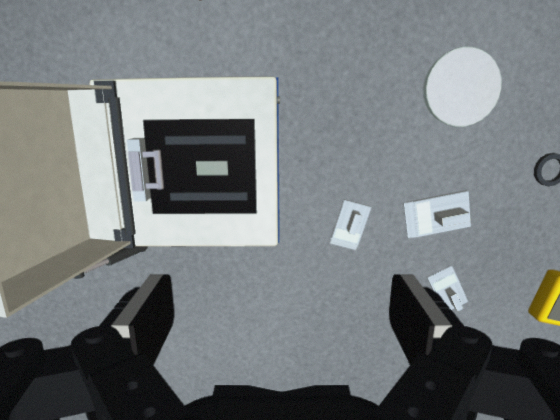

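Wrist view: the channel rails run (165,139)–(245,140) and (170,197)–(247,196), the stage's front edge is at column 255, and the clip rod is at about (158,169).

```bash
python3 - <<'E'
from h import *
c=cam("wrist"); f=lambda u,v,z:onz(c,(u,v),z)
im=cv2.imread("pics/w3.png"); z=im[105:225,110:290]
cv2.imwrite("pics/z3.png",cv2.convertScaleAbs(cv2.resize(z,(800,533),interpolation=cv2.INTER_CUBIC),alpha=1.4,beta=30))
for n,p in dict(r1a=(165,139,.055),r1b=(245,140,.055),r2a=(170,197,.055),r2b=(247,196,.055),e1=(255,120,.05),e2=(256,213,.05),rod1=(159,152,.057),rod2=(162,188,.057),b1=(277,77,.045),b2=(277,246,.045)).items(): print(n,np.round(f(*p),4))
print(rel((.4755,-.237,.2)),yaw())
E
```

```text
r1a [0.5859 0.1068 0.055 ]
r1b [0.5812 0.0175 0.055 ]
r2a [0.5192 0.109  0.055 ]
r2b [0.5171 0.0192 0.055 ]
e1 [0.6023 0.0056 0.05  ]
e2 [0.4947 0.0103 0.05  ]
rod1 [0.572  0.1147 0.057 ]
rod2 [0.5307 0.1164 0.057 ]
b1 [ 0.6471 -0.0205  0.045 ]
b2 [ 0.4497 -0.0129  0.045 ]
[-2.1306758   7.30574447  4.36295193] -2.117787351880924
```

View pics/z3.png

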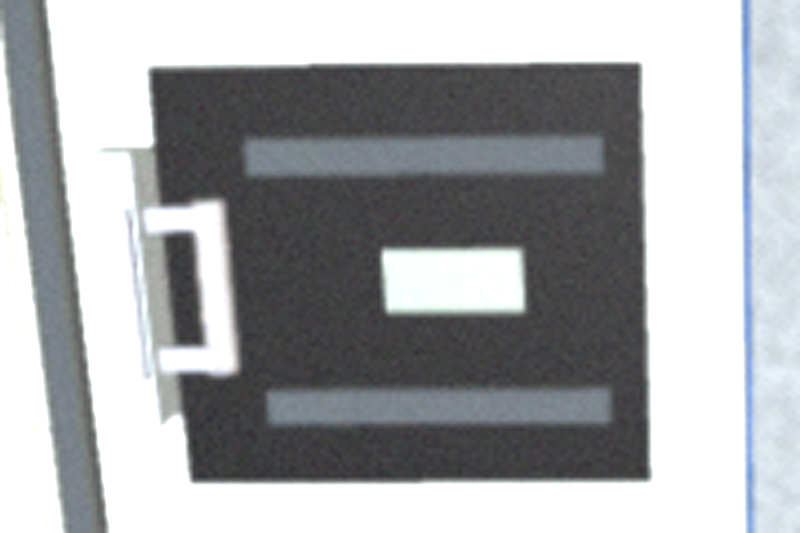

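Sharp crop: the channel is free, the clip rod stands vertically at the left at crop (215,285), and the rails are symmetrical about it. Moving over the carrier and turning.

Request:
{"op": "step_arm", "data": {"plan": [{"linear":[-0.27,0.91,0.34],"turn":[0,0,0],"jaw":0.2},{"linear":[-0.27,0.91,0.34],"turn":[0,0,0],"jaw":0.2},{"linear":[-0.27,0.91,0.34],"turn":[0,0,0],"jaw":0.2},{"linear":[-0.27,0.91,0.34],"turn":[0,0,0],"jaw":0.2},{"linear":[-0.27,0.91,0.34],"turn":[0,0,0],"jaw":0.2},{"linear":[-0.27,0.91,0.34],"turn":[0,0,0],"jaw":0.2},{"linear":[-0.27,0.91,0.34],"turn":[0,0,0],"jaw":0.2},{"linear":[-0.27,0.91,0.34],"turn":[0,0,0],"jaw":0.2}]}}

```text
time_s: 9.62
ee_pos: [0.474, -0.2376, 0.249]
ee_rot: [1.0, -0.019, 0.0, 0.0]
force: [0.6, -0.0, 0.6]
width: 0.051
grip_force: 0.0
```

Request:
{"op": "step_arm", "data": {"plan": [{"linear":[0,0,0],"turn":[0,0,-0.97],"jaw":0.2},{"linear":[0,0,0],"turn":[0,0,-0.97],"jaw":0.2},{"linear":[0,0,0],"turn":[0,0,-0.97],"jaw":0.2},{"linear":[0,0,0],"turn":[0,0,-0.97],"jaw":0.2},{"linear":[0,0,0],"turn":[0,0,-0.97],"jaw":0.2},{"linear":[0,0,0],"turn":[0,0,-0.97],"jaw":0.2},{"linear":[0,0,0],"turn":[0,0,-0.97],"jaw":0.2},{"linear":[0,0,0],"turn":[0,0,-0.97],"jaw":0.2}]}}

```text
time_s: 10.28
ee_pos: [0.4746, -0.2364, 0.2493]
ee_rot: [0.901, 0.435, 0.0, 0.0]
force: [0.5, -0.5, 0.1]
width: 0.0512
grip_force: 0.0
```

Request:
{"op": "step_arm", "data": {"plan": [{"linear":[0,0,0],"turn":[0,0,-0.97],"jaw":0.2},{"linear":[0,0,0],"turn":[0,0,-0.97],"jaw":0.2},{"linear":[0,0,0],"turn":[0,0,-0.97],"jaw":0.2},{"linear":[0,0,0],"turn":[0,0,-0.97],"jaw":0.2},{"linear":[0,0,0],"turn":[0,0,-0.97],"jaw":0.2},{"linear":[0,0,0],"turn":[0,0,-0.97],"jaw":0.2},{"linear":[0,0,0],"turn":[0,0,-0.97],"jaw":0.2},{"linear":[0,0,0],"turn":[0,0,0],"jaw":0.2},{"linear":[0,0,0],"turn":[0,0,0],"jaw":0.2}]}}

```text
time_s: 11.03
ee_pos: [0.4746, -0.2363, 0.2493]
ee_rot: [0.658, 0.753, 0.0, 0.0]
force: [-0.9, -0.2, -0.2]
width: 0.0513
grip_force: 0.0
```

```bash
python3 - <<'E'
from h import *
c=cam("wrist");im=snap("wrist","w4.png")
s=spot_point("wrist","carrier_grip");print([(e["conf"],np.round(e["xy"]),onz(c,e["xy"],.02)) for e in s])
print(yaw(),state()["ee_pos"])
for d in regions_of("wrist","carrier_grip"):
    ys,xs=np.nonzero(d["pixels"]); P=np.array([onz(c,p,0.004)[:2] for p in zip(xs,ys)])
    r=cv2.minAreaRect((P*1000).astype(np.float32)); print(round(d["conf"],2),np.round(d["box"]),np.round(r[0],1),np.round(r[1]),round(r[2],1))
E
```

```text
[(0.86, array([278., 176.]), array([ 0.47198122, -0.23802113,  0.02      ])), (0.86, array([291.,  47.]), array([ 0.46795522, -0.1152442 ,  0.02      ])), (0.62, array([156., 175.]), array([ 0.34928459, -0.25309696,  0.02      ]))]
97.75143548504678 [ 0.47461342 -0.23635642  0.24932103]
0.95 [252. 123. 303. 205.] [ 469.7 -226.8] [50. 85.] 9.6
0.93 [135. 147. 203. 194.] [ 356.4 -251.7] [65. 37.] 26.0
0.93 [246.  11. 318.  75.] [ 458.4 -110. ] [37. 63.] 71.7
```

View pics/w4.png

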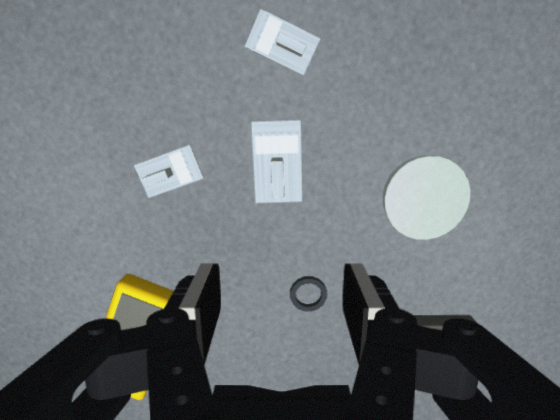

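Carrier straight ahead at (278,165), nose (glass) up in the picture, fin at (278,176). Aligned well; going down.

Request:
{"op": "step_arm", "data": {"plan": [{"linear":[-0.05,-0.1,0.9],"turn":[0,0,-0.1],"jaw":-0.2},{"linear":[0,0,1],"turn":[0,0,0],"jaw":-0.2},{"linear":[0,0,1],"turn":[0,0,0],"jaw":-0.2},{"linear":[0,0,1],"turn":[0,0,0],"jaw":-0.2},{"linear":[0,0,1],"turn":[0,0,0],"jaw":-0.2},{"linear":[0,0,1],"turn":[0,0,0],"jaw":-0.2},{"linear":[0,0,0.8],"turn":[0,0,0],"jaw":-0.2},{"linear":[0,0,0.5],"turn":[0,0,0],"jaw":-0.2},{"linear":[0,0,0.4],"turn":[0,0,0],"jaw":-0.2},{"linear":[0,0,0],"turn":[0,0,0],"jaw":-0.2}]}}

```text
time_s: 12.02
ee_pos: [0.4699, -0.2371, 0.0186]
ee_rot: [0.652, 0.758, -0.0, -0.002]
force: [-0.6, -0.4, -0.1]
width: 0.0341
grip_force: 0.0
```

```bash
python3 - <<'E'
from h import *
print(rel((.4718,-.2384,.010)),yaw(),state()["ee_pos"],state()["force"])
E
```

```text
[-0.05242582  0.05852502  0.28617384] 98.54135908991708 [ 0.46986768 -0.23712667  0.01859692] [-0.59769463 -0.44475201 -0.10030517]
```

Request:
{"op": "step_arm", "data": {"plan": [{"linear":[-0.05,0.04,0.28],"turn":[0,0,0],"jaw":-0.2},{"linear":[0,0,0],"turn":[0,0,0],"jaw":-0.4},{"linear":[0,0,0],"turn":[0,0,0],"jaw":-1},{"linear":[0,0,0],"turn":[0,0,0],"jaw":-1},{"linear":[0,0,0],"turn":[0,0,0],"jaw":-1}], "newtons": 40}}

```text
time_s: 12.43
ee_pos: [0.474, -0.2399, 0.0138]
ee_rot: [0.652, 0.758, 0.0, 0.001]
force: [0.7, -1.5, 1.9]
width: 0.0111
grip_force: 40.9
```

Request:
{"op": "step_arm", "data": {"plan": [{"linear":[0,0,-0.3],"turn":[0,0,0],"jaw":-1},{"linear":[0,0,-0.7],"turn":[0,0,0],"jaw":-1},{"linear":[0,0,-1],"turn":[0,0,0],"jaw":-1},{"linear":[0,0,-1],"turn":[0,0,0],"jaw":-1},{"linear":[0,0,-1],"turn":[0,0,0],"jaw":-1},{"linear":[0,0,-1],"turn":[0,0,0],"jaw":-1},{"linear":[0,0,0],"turn":[0,0,0],"jaw":-1},{"linear":[0,0,0],"turn":[0,0,0],"jaw":-1}], "newtons": 60}}

```text
time_s: 13.1
ee_pos: [0.475, -0.2405, 0.1664]
ee_rot: [0.652, 0.758, 0.001, 0.003]
force: [0.3, 0.2, -0.7]
width: 0.0107
grip_force: 60.0
```

```bash
python3 - <<'E'
from h import *
c=cam("wrist");im=snap("wrist","w5.png")
s=state();T=R.from_quat(s["ee_rot"]).as_matrix()
print(s["ee_pos"],s["width"],yaw(),rel((.5500,.048,.165)))
cv2.imwrite("pics/w5c.png",cv2.resize(im[60:420,140:420],(622,600))[:,:,::-1])
E
```

```text
[ 0.4735164  -0.23966378  0.16407621] 0.010522669005284495 98.59344025868852 [ 9.10015045  3.95367588 -0.03622086]
```

View pics/w5c.png

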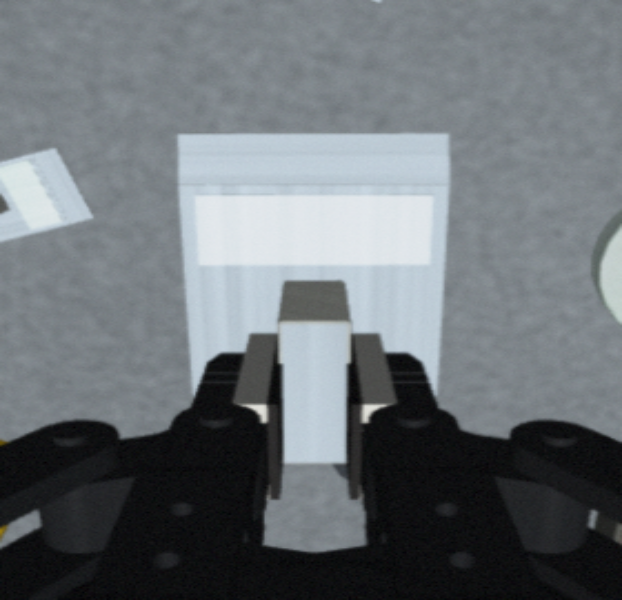

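Crop: carrier held squarely by the fin, nose edge at crop row 135, columns 178–449, plate level in the fingers.

```bash
python3 - <<'E'
from h import *
c=cam("wrist");s=state();T=R.from_quat(s["ee_rot"]).as_matrix();z=s["ee_pos"][2]-.0138+.0025
g=lambda u,v,z:np.round(T.T@(onz(c,(140+u*280/622,60+v*.6),z)-s["ee_pos"])*1000,1)
print(g(178,135,z),g(449,135,z)); print("bevel",g(180,185,z+.0035),g(449,185,z+.0035)); print("side",g(190,330,z+.0035),g(442,330,z+.0035))
print("fin front top",g(279,320,z+.0315),g(350,320,z+.0315),"rear",g(284,463,z+.0315),g(347,463,z+.0315))
E
```

```text
[ 56.2 -24.5  11.2] [56.2 25.3 11.3]
bevel [ 44.4 -24.1   7.7] [44.4 25.3  7.8]
side [  6.  -23.9   7.8] [ 6.  25.7  7.8]
fin front top [ 20.6  -5.1 -20.2] [ 20.6   6.2 -20.2] rear [-14.9  -4.6 -20.2] [-14.9   6.2 -20.2]
```

Request:
{"op": "step_arm", "data": {"plan": [{"linear":[0,0,0],"turn":[0,0,0.79],"jaw":-1},{"linear":[0,0,0],"turn":[0,0,0.78],"jaw":-1},{"linear":[0.95,0.21,0],"turn":[0,0,0],"jaw":-1},{"linear":[0.95,0.21,0],"turn":[0,0,0],"jaw":-1},{"linear":[0.95,0.21,0],"turn":[0,0,0],"jaw":-1},{"linear":[0.95,0.21,0],"turn":[0,0,0],"jaw":-1},{"linear":[0.95,0.21,0],"turn":[0,0,0],"jaw":-1},{"linear":[0.95,0.21,0],"turn":[0,0,0],"jaw":-1},{"linear":[0.95,0.21,0],"turn":[0,0,0],"jaw":-1},{"linear":[0.95,0.21,0],"turn":[0,0,0],"jaw":-1}]}}

```text
time_s: 13.98
ee_pos: [0.5306, -0.0121, 0.1605]
ee_rot: [0.721, 0.693, -0.002, -0.002]
force: [0.3, -0.2, -1.1]
width: 0.0106
grip_force: 60.0
```

Request:
{"op": "step_arm", "data": {"plan": [{"linear":[0.95,0.21,0],"turn":[0,0,0],"jaw":-1},{"linear":[0.9,0.2,0],"turn":[0,0,0],"jaw":-1},{"linear":[0,0,0.9],"turn":[0,0,0],"jaw":-1},{"linear":[0,0,0.9],"turn":[0,0,0],"jaw":-1},{"linear":[0,0,0],"turn":[0,0,0],"jaw":-1},{"linear":[0,0,0],"turn":[0,0,0],"jaw":-1}]}}

```text
time_s: 14.48
ee_pos: [0.5432, 0.0414, 0.1054]
ee_rot: [0.72, 0.694, -0.003, -0.003]
force: [-0.7, 0.7, -1.5]
width: 0.0107
grip_force: 59.9
```

```bash
python3 - <<'E'
from h import *
c=cam("wrist");im=snap("wrist","w6.png")
cv2.imwrite("pics/w6c.png",cv2.convertScaleAbs(cv2.resize(im[20:320,140:420],(746,600),interpolation=cv2.INTER_CUBIC)[:,:,::-1],alpha=1.3,beta=20))
s=state();print(s["ee_pos"],s["force"],yaw(),s["width"],rel((.5497,.046,.112)))
E
```

```text
[0.5452106  0.04123655 0.10747493] [ 0.84726901  0.0757041  -0.54449252] 87.7883004878888 0.010264830105651471 [ 0.16439901  0.14280672 -0.15144763]
```

View pics/w6c.png

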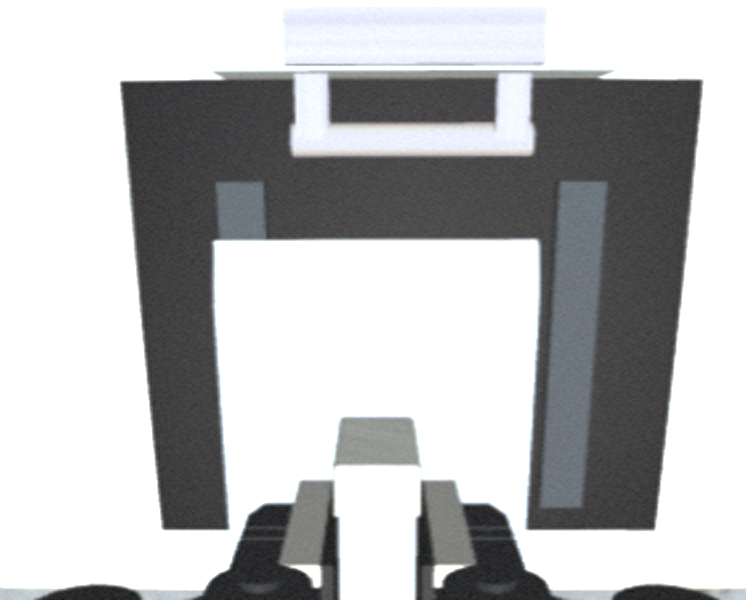

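Crop: nose edge row 239, columns 213–540; rails' inner ends at (265,182) and (558,182); rod columns 291–535 at row 140. The carrier must go right (+tool y) a few mm.

```bash
python3 - <<'E'
from h import *
c=cam("wrist");s=state();T=R.from_quat(s["ee_rot"]).as_matrix();z=s["ee_pos"][2]-.0138+.0025
g=lambda u,v,z:np.round(T.T@(onz(c,(140+u*280/746,20+v*.5),z)-s["ee_pos"])*1000,1)
print("nose",g(213,239,z),g(540,239,z));print("rails",g(265,182,.055),g(558,182,.055),"outer",g(216,182,.055),g(607,182,.055),"R rear",g(541,507,.055),g(582,507,.055))
print("rod",g(291,140,.057),g(535,140,.057)); print("stage front",g(163,528,.05),g(655,528,.05),"stop",g(215,73,.067),g(612,73,.067))
E
```

```text
nose [ 56.8 -24.4  11.4] [56.9 25.6 11.2]
rails [ 67.1 -20.6  52.5] [67.2 35.2 52.3] outer [ 67.1 -30.   52.6] [67.3 44.5 52.3] R rear [-23.2  36.3  52.3] [-23.2  45.2  52.3]
rod [ 77.3 -15.3  50.5] [77.4 30.  50.3]
stage front [-32.8 -47.1  57.7] [-32.6  63.2  57.2] stop [ 91.8 -27.3  40.6] [92.  41.2 40.3]
```

Request:
{"op": "step_arm", "data": {"plan": [{"linear":[0.15,0.22,0],"turn":[0,0,-0.07],"jaw":-1},{"linear":[0,0,0.6],"turn":[0,0,0],"jaw":-1},{"linear":[0,0,0.4],"turn":[0,0,0],"jaw":-1},{"linear":[0,0,0],"turn":[0,0,0],"jaw":-1},{"linear":[0,0,0],"turn":[0,0,0],"jaw":-1}]}}

```text
time_s: 14.95
ee_pos: [0.5531, 0.0454, 0.0786]
ee_rot: [0.718, 0.696, -0.001, -0.001]
force: [0.3, 0.0, -1.3]
width: 0.0107
grip_force: 60.0
```

```bash
python3 - <<'E'
from h import *
c=cam("wrist");im=snap("wrist","w7.png")
cv2.imwrite("pics/w7c.png",cv2.convertScaleAbs(cv2.resize(im[20:320,140:420],(746,600),interpolation=cv2.INTER_CUBIC)[:,:,::-1],alpha=1.3,beta=20))
s=state();print(s["ee_pos"],s["force"],yaw(),s["width"])
E
```

```text
[0.55369581 0.04546491 0.07924228] [ 0.8912641  -0.56700957  0.13131423] 88.26618617085683 0.010708365565956364
```

View pics/w7c.png

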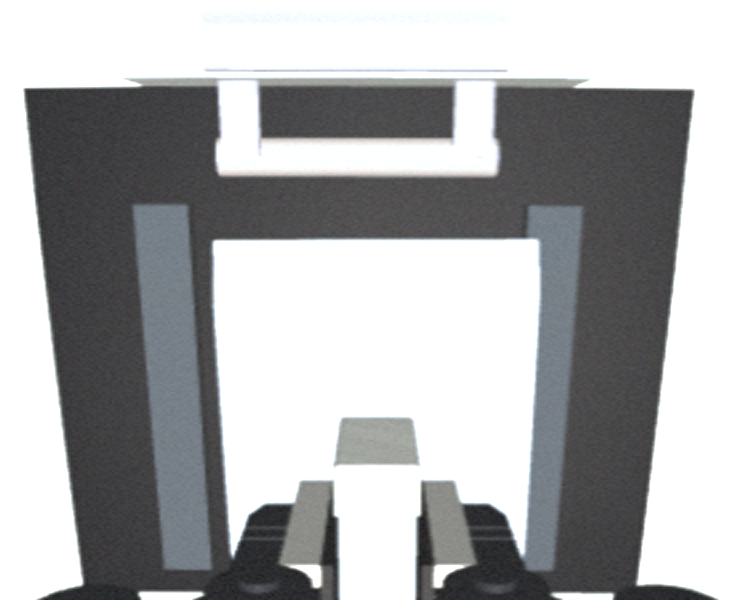

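Crop: nose columns 213–540 at row 239, rails' inner ends at (188,205) and (528,205), rod 217–498. That overshot slightly to the right; computing.

```bash
cat > m.py <<'E'
from h import *
c=cam("wrist");s=state();T=R.from_quat(s["ee_rot"]).as_matrix();z=s["ee_pos"][2]-.0138+.0025
g=lambda u,v,z:np.round(T.T@(onz(c,(140+u*280/746,20+v*.5),z)-s["ee_pos"])*1000,1)
E
python3 - <<'E'
from m import *
print("nose",g(213,239,z),g(540,239,z));print("rails",g(188,205,.055),g(528,205,.055),"outer",g(134,205,.055),g(583,205,.055),"rear",g(211,570,.055),g(163,570,.055),g(553,570,.055))
print("rod",g(217,155,.057),g(498,155,.057),"stage",g(25,90,.05),g(693,90,.05),g(84,590,.05),g(637,590,.05))
E
```

```text
nose [ 56.8 -24.4  11.3] [56.9 25.6 11.3]
rails [ 62.9 -30.3  24.2] [63.  25.5 24.2] outer [ 63.  -39.2  24.2] [63.  34.5 24.2] rear [-27.1 -30.8  24.2] [-27.2 -39.9  24.2] [-27.1  34.3  24.2]
rod [ 73.4 -24.8  22.2] [73.5 19.9 22.2] stage [ 87.4 -56.9  29.2] [87.5 52.3 29.2] [-36.3 -57.3  29.2] [-36.1  52.4  29.2]
```

Request:
{"op": "step_arm", "data": {"plan": [{"linear":[0,-0.1,0],"turn":[0,0,0],"jaw":-1},{"linear":[0,0,0.1],"turn":[0,0,0],"jaw":-1},{"linear":[0,0,0.1],"turn":[0,0,0],"jaw":-1},{"linear":[0,0,0],"turn":[0,0,0],"jaw":-1},{"linear":[0,0,0],"turn":[0,0,0],"jaw":-1}]}}

```text
time_s: 15.42
ee_pos: [0.5503, 0.0457, 0.0728]
ee_rot: [0.718, 0.696, -0.0, -0.0]
force: [-0.0, 0.6, -1.3]
width: 0.0105
grip_force: 60.0
```

```bash
python3 - <<'E'
from h import *
c=cam("wrist");im=snap("wrist","w8.png")
s=state();print(s["ee_pos"],s["force"],yaw(),s["width"])
g=cv2.cvtColor(im,cv2.COLOR_RGB2GRAY)
for r in (125,135): 
    print(r,g[r,170:370].tolist())
E
```

```text
[0.55047716 0.04571554 0.07285993] [ 0.19114729 -0.45266383 -1.61058769] 88.28272896771641 0.010366862980845078
125 [34, 30, 32, 32, 38, 35, 34, 34, 37, 36, 33, 39, 34, 36, 35, 37, 38, 35, 40, 39, 38, 35, 43, 71, 80, 82, 89, 83, 85, 80, 82, 82, 85, 83, 84, 84, 85, 84, 83, 83, 84, 86, 83, 83, 56, 35, 37, 43, 38, 38, 39, 43, 44, 43, 39, 40, 41, 44, 45, 46, 41, 40, 41, 40, 46, 45, 46, 42, 44, 44, 44, 43, 43, 47, 44, 45, 46, 46, 45, 44, 44, 46, 43, 47, 42, 49, 43, 45, 46, 48, 45, 46, 42, 45, 45, 52, 47, 47, 49, 49, 49, 50, 48, 47, 51, 49, 51, 50, 50, 49, 49, 49, 51, 49, 48, 44, 49, 52, 49, 50, 51, 51, 50, 48, 50, 51, 48, 48, 48, 50, 48, 51, 47, 48, 47, 46, 50, 49, 49, 44, 47, 49, 47, 49, 47, 51, 50, 45, 50, 46, 50, 48, 50, 50, 44, 51, 44, 47, 47, 52, 51, 47, 49, 48, 46, 47, 45, 48, 46, 43, 49, 46, 47, 47, 39, 38, 54, 77, 83, 82, 84, 83, 84, 83, 86, 84, 83, 82, 82, 83, 81, 85, 78, 80, 84, 79, 79, 72, 52, 43]
135 [33, 30, 33, 31, 34, 32, 33, 36, 33, 36, 34, 37, 38, 35, 34, 37, 36, 37, 35, 36, 38, 36, 39, 54, 77, 82, 84, 83, 85, 83, 85, 86, 82, 83, 85, 86, 84, 85, 81, 84, 87, 83, 86, 83, 73, 36, 37, 45, 41, 40, 43, 40, 43, 44, 46, 43, 44, 45, 44, 45, 44, 46, 43, 42, 44, 46, 44, 47, 45, 41, 44, 45, 48, 43, 41, 47, 43, 43, 48, 46, 45, 42, 46, 45, 48, 49, 47, 44, 44, 47, 45, 48, 48, 49, 46, 51, 47, 47, 47, 49, 45, 52, 48, 50, 52, 48, 51, 53, 53, 51, 47, 48, 45, 49, 51, 52, 50, 51, 52, 48, 49, 55, 52, 50, 47, 52, 49, 55, 47, 49, 46, 50, 49, 49, 48, 50, 48, 47, 49, 48, 50, 47, 49, 47, 46, 51, 49, 51, 47, 48, 47, 49, 51, 51, 49, 48, 47, 46, 45, 46, 47, 45, 47, 46, 47, 49, 50, 47, 49, 47, 46, 49, 44, 47, 35, 41, 64, 84, 81, 85, 83, 86, 86, 85, 83, 85, 86, 83, 81, 84, 84, 84, 85, 84, 85, 82, 80, 57, 40, 42]
```

Request:
{"op": "step_arm", "data": {"plan": [{"linear":[0,-0.01,0.1],"turn":[0,0,0],"jaw":-1},{"linear":[0,0,0.1],"turn":[0,0,0],"jaw":-1},{"linear":[0,0,0.05],"turn":[0,0,0],"jaw":-1},{"linear":[0,0,0],"turn":[0,0,0],"jaw":-1},{"linear":[0,0,0],"turn":[0,0,0],"jaw":-1}]}}

```text
time_s: 15.88
ee_pos: [0.55, 0.0457, 0.0651]
ee_rot: [0.718, 0.696, -0.0, -0.0]
force: [-0.5, 0.1, -0.6]
width: 0.0103
grip_force: 60.0
```

Request:
{"op": "step_arm", "data": {"plan": [{"linear":[0,0,0.04],"turn":[0,0,0],"jaw":-1},{"linear":[0,0,0.03],"turn":[0,0,0],"jaw":-1},{"linear":[0,0,0],"turn":[0,0,0],"jaw":-1},{"linear":[0,0,0],"turn":[0,0,0],"jaw":-1}]}}

```text
time_s: 16.22
ee_pos: [0.5505, 0.0457, 0.0639]
ee_rot: [0.718, 0.696, 0.0, 0.0]
force: [-1.3, -0.9, 3.6]
width: 0.0105
grip_force: 60.7
```

Request:
{"op": "step_arm", "data": {"plan": [{"linear":[0.2,0,0],"turn":[0,0,0],"jaw":-1},{"linear":[0.2,0,0],"turn":[0,0,0],"jaw":-1},{"linear":[0.2,0,0],"turn":[0,0,0],"jaw":-1},{"linear":[0.2,0,0],"turn":[0,0,0],"jaw":-1},{"linear":[0,0,0],"turn":[0,0,0],"jaw":-1}]}}

```text
time_s: 16.63
ee_pos: [0.5517, 0.0698, 0.0639]
ee_rot: [0.717, 0.697, -0.0, 0.001]
force: [-0.2, -4.3, 5.3]
width: 0.0107
grip_force: 60.8
```

Request:
{"op": "step_arm", "data": {"plan": [{"linear":[0.15,0,0],"turn":[0,0,0],"jaw":-1},{"linear":[0.1,0,0],"turn":[0,0,0],"jaw":-1},{"linear":[0,0,0],"turn":[0,0,0],"jaw":-1},{"linear":[0,0,0],"turn":[0,0,0],"jaw":-1}]}}

```text
time_s: 16.97
ee_pos: [0.5519, 0.0766, 0.0639]
ee_rot: [0.717, 0.697, -0.0, 0.001]
force: [-0.5, -6.2, 4.7]
width: 0.0107
grip_force: 60.9
```

Request:
{"op": "step_arm", "data": {"plan": [{"linear":[0.08,0,0],"turn":[0,0,0],"jaw":-1},{"linear":[0.08,0,0],"turn":[0,0,0],"jaw":-1},{"linear":[0,0,0],"turn":[0,0,0],"jaw":-1},{"linear":[0,0,0],"turn":[0,0,0],"jaw":-1}]}}

```text
time_s: 17.3
ee_pos: [0.5519, 0.0773, 0.0642]
ee_rot: [0.717, 0.697, -0.003, 0.003]
force: [-1.5, -21.5, 8.5]
width: 0.0105
grip_force: 61.4
```

Request:
{"op": "step_arm", "data": {"plan": [{"linear":[0.08,0,0],"turn":[0,0,0],"jaw":-1},{"linear":[0,0,0],"turn":[0,0,0],"jaw":-1},{"linear":[0,0,0],"turn":[0,0,0],"jaw":-1}]}}

```text
time_s: 17.55
ee_pos: [0.5519, 0.0775, 0.0644]
ee_rot: [0.716, 0.698, -0.004, 0.004]
force: [-2.5, -28.4, 11.9]
width: 0.0108
grip_force: 61.7
```

Request:
{"op": "step_arm", "data": {"plan": [{"linear":[-0.12,0,-0.03],"turn":[0,0,0],"jaw":-1},{"linear":[-0.1,0,-0.03],"turn":[0,0,0],"jaw":-1},{"linear":[0,0,0],"turn":[0,0,0],"jaw":-1},{"linear":[0,0,0],"turn":[0,0,0],"jaw":-1}]}}

```text
time_s: 17.88
ee_pos: [0.551, 0.0773, 0.0642]
ee_rot: [0.718, 0.697, -0.001, 0.0]
force: [2.0, -6.6, -3.4]
width: 0.0108
grip_force: 59.6
```

Request:
{"op": "step_arm", "data": {"plan": [{"linear":[0,0,0],"turn":[0,0,0],"jaw":-0.3},{"linear":[0,0,0],"turn":[0,0,0],"jaw":-0.3},{"linear":[0,0,0],"turn":[0,0,0],"jaw":-0.3},{"linear":[0,0,0],"turn":[0,0,0],"jaw":-0.3}]}}

```text
time_s: 18.22
ee_pos: [0.5511, 0.0786, 0.0651]
ee_rot: [0.717, 0.697, 0.0, -0.0]
force: [0.6, 0.0, 0.7]
width: 0.03
grip_force: 0.0
```

Request:
{"op": "step_arm", "data": {"plan": [{"linear":[0,0,-0.3],"turn":[0,0,0],"jaw":-0.3},{"linear":[0,0,-0.6],"turn":[0,0,0],"jaw":-0.3},{"linear":[-0.3,0,-1],"turn":[0,0,0],"jaw":-0.3},{"linear":[-0.6,0,-1],"turn":[0,0,0],"jaw":-0.3},{"linear":[-1,0,-1],"turn":[0,0,0],"jaw":-0.3},{"linear":[-1,0,-0.5],"turn":[0,0,0],"jaw":-0.3},{"linear":[-0.5,0,0],"turn":[0,0,0],"jaw":-0.3},{"linear":[0,0,0],"turn":[0,0,0],"jaw":-0.3},{"linear":[0,0,0],"turn":[0,0,0],"jaw":-0.3}]}}

```text
time_s: 18.97
ee_pos: [0.5482, -0.0239, 0.1974]
ee_rot: [0.718, 0.696, 0.001, 0.0]
force: [-0.8, -0.2, 0.1]
width: 0.0302
grip_force: 0.0
```

```bash
python3 - <<'E'
from h import *
c=cam("wrist");im=snap("wrist","w9.png");sd=get_image("side")
a=cv2.resize(im[0:260,130:430],(461,400),interpolation=cv2.INTER_CUBIC);b=cv2.resize(sd[90:270,215:365],(333,400),interpolation=cv2.INTER_CUBIC)
cv2.imwrite("pics/z9.png",np.hstack([a,b])[:,:,::-1])
s=state();print(s["time_s"],s["ee_pos"],s["force"])
for n in("home","carrier_grip"): print(n,[(round(e["conf"],2),np.round(e["xy"],1),onz(c,e["xy"],.07)) for e in spot_point("wrist",n)])
E
```

```text
19.0667 [ 0.5476315  -0.02278266  0.19609922] [-0.81315473 -0.12892257 -0.05352465]
home []
carrier_grip [(0.83, array([199.2, 276.6]), array([ 0.48152451, -0.08453352,  0.07      ])), (0.78, array([279.3,  56.1]), array([0.55093499, 0.07773545, 0.07      ])), (0.45, array([105.5, 396.7]), array([ 0.38261059, -0.20400929,  0.07      ]))]
```

View pics/z9.png

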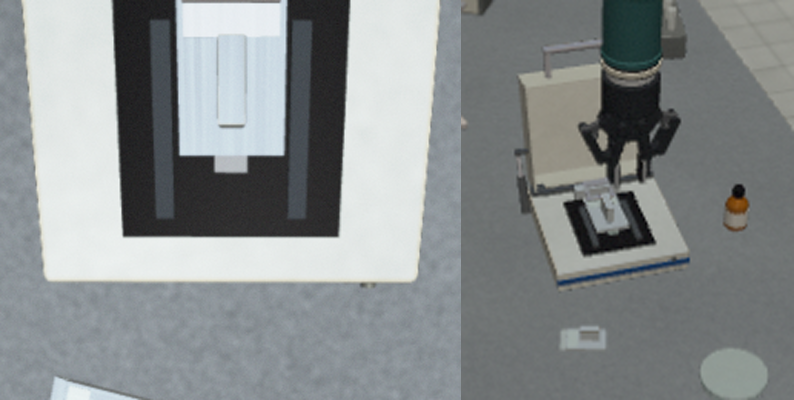

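Carrier lies square in the channel, tail at crop row 155 and stage front at row 237. Hood stands open. One numeric check of the seating, then hand in if it fits.

```bash
python3 - <<'E'
from h import *
c=cam("wrist");g=lambda u,v,z:onz(c,(130+u*.6508,v*.65),z)
t=g(232,156,.053)[1];f=g(232,237,.05)[1];r=g(165,219,.055)[1]
print("tail-front (39.5)",(t-f)*1e3,"tail-railend (29.5)",(t-r)*1e3)
if 36.5<(t-f)*1e3<42.5: print(hand_in())
E
```

```text
tail-front (39.5) 39.26131778277745 tail-railend (29.5) 28.83100588273536
the job is handed in; nothing more can be done
None
```

The job is handed in: the hood stands fully open, the largest slide carrier is under the clip and home against the stop (tail 39.3 mm from the stage's front edge, 39.5 mm expected), and the arm is clear and touching nothing. I did not touch the other things on the bench.

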